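# Restock the spice rack and set its marker

### The arm

A 6-joint arm with a two-finger parallel gripper is mounted at the origin on a cart in front of the work surface, level with it; the furniture and walls round the work are solid. World frame = base frame: x ahead of the robot, y to its left, z up, the work surface at z = 0. Lengths are in m, angles in rad, forces in N, time in s.
With the tool pointing down it reaches from about 0.375 to 0.925 m from the base axis. Payload 5.7 kg.
Tool frame: the origin (TCP) lies on the centre line of the jaws, within the pads' length; the fingertips stand ctrl.tcp_to_tips ahead of it and the grasp point (between the pads) lies 2 mm behind it (ctrl.tcp_to_tips is the distance from the TCP to the fingertips, in m); z points along the fingers, y is the line along which they close (so a half turn about z gives the same grasp; the last joint's range is limited). The gripper opens to 85 mm and grips with 20 to 120 N. Pads are 22 mm wide; open, the fingers measure 114 mm over their backs; the gripper's body (76 mm by 85 mm) begins 54 mm behind the grasp point. The pads swing forward as they close: fully open they stand 13 mm farther back than shut.
Start: joints at [1.084, 0.359, 1.51, -0, 1.272, -0.115], TCP at [0.218, 0.559, 0.217] pointing down, gripper open.
Joint ranges: [-2.97, 2.97], [-1.01, 2.36], [0.21, 2.38], [-0.96, 4.11], [0.2, 2.71], [-2.98, 2.98]. Speed limits (rad/s): [2.39, 2.39, 3.14, 3.14, 3.14, 3.14].

### API

Orientations are given as a unit quaternion [w, x, y, z].
In Python, from station import ctrl, cams gives the robot as it stands. The module is installed in compiled form; this text tells all that it offers.
- The arm moves only by the tool drive_tool, never from a script. Its argument "commands" is text: rows parted by semicolons, each of 5 numbers parted by spaces: the shift along the tool's x, y, z scaled (see below), then the turn about the tool's z scaled (see below), then the opening, from 0 (shut) to 1 (fully open). In form: dx dy dz spin grip; .... A call has 1 to 12 rows; each row shifts and turns the commanded pose from where the row before left it, along the tool's axes as they then stand; what a row does not reach is not made up. The controller multiplies each number of a shift by 30 cm and each number of a turn by pi rad. A row lasts 1/8 s, in which the tool goes at most 62.5 mm and 10.7 degrees, less where a joint would pass 70% of its speed; a pose out of reach is approached as far as the arm can. A call with a number of a shift or a turn outside -1 to 1 is refused whole. A call with a gripper value outside its range is refused whole. The fingers move at their own pace and stop on an object; "force" is the grip in N (left out, the last holds). Time passes only in rows, so rows that do not move let the fingers close. It gives the time, the measured TCP pose, the force, the opening and the grip force at its end, in the units of the state.
- ctrl.get_state(): the state, without advancing time (a new reading comes with each control period).
- cams.snapshot(name): name is "scene" or "top"; returns a dict with "image" (384x512x3 uint8, red, green, blue), "K" (3x3 intrinsics, pixels), "k1" (the pictures are not rectified: a ray, as slopes to the right and down, at radius r is drawn at 1 + k1 r^2 times it, then the intrinsics apply), "camera_from_world" (4x4, takes a point from world to camera coordinates). Camera axes: x right, y down, z forward; pixel columns grow to the right and rows downward; lengths in m; the calibration is good to about 2 mm. A picture is of the moment at which its call begins. There is no depth.
- ctrl.job_done(): hands the job in; it is judged then, once.
The state is a dict: "time_s": time; "joints": joint angles; "qvel": joint speeds; "joint_efforts": joint torques, N m; "tool_pos": TCP position; "tool_rot": TCP orientation; "contact_force": force on the tool from outside, world axes, zero at the start; "torque": the same for the moment, N m; "opening": finger opening in m; "grip_force": force on a finger pad.
Only numpy, scipy, OpenCV 4.12 (cv2) and the standard library are available. Lean on these libraries where they do the work, as an engineer would, in place of code of your own. Each camera call takes 0.05 s, during which the arm holds its last target. There are 200 camera calls.

### The job

One pocket of the spice rack is empty: set the spare spice jar from the worktop down in it, upright and without dropping it, and slide the black marker along its slot until it stands squarely in line with the middle of the jar you added. Leave the other jars seated in their places and do not shove the lemon, garlic or mug about.

Things in the scene. Friction and masses are not known exactly. Their poses are not given: they have to be found in the camera images.
- rack: fixed wooden spice rack, 304 mm long along its own y; its sloping front faces its -x (to the right and towards the robot). Plinth 78 mm deep (x), 60 mm high, with a 25 mm thick bored plate on top (top at z 85 mm). Origin: under the middle of the plinth, on the worktop; z up. Jars standing in it have their tops at z 166 mm.
- slope_mid (a point): middle of the rack's slotted front board (rack x -66, y 0, z 30 mm), axes as the rack's. The board slopes at 30 degrees, rising towards the jars, from rack x -95, z 13 mm to x -37, z 47 mm; its outward normal is (-0.5, 0, 0.866) in the rack frame.
- rail_mid (a point): middle of the rack's 8 mm thick steel front rail (rack x -56, y 0, z 120 mm), along the whole rack, axes as the rack's. It runs over the marker, so an upright gripper cannot get down to the marker: lean the tool about 30 degrees, wrist out over the front (rack -x).
- spare_jar: the spare: red-capped glass spice jar, upright, 45 mm diameter (red cap, the top 21 mm; glass body 42 mm), 106 mm tall, about 0.11 kg; origin at the centre of its underside, z up the jar. The only spice jar that stands on the worktop, to the left of the rack.
- jar_a: red-capped glass spice jar, upright, 45 mm diameter (red cap, the top 21 mm; glass body 42 mm), 106 mm tall, about 0.11 kg; origin at the centre of its underside, z up the jar. Already in the rack.
- jar_b: red-capped glass spice jar, upright, 45 mm diameter (red cap, the top 21 mm; glass body 42 mm), 106 mm tall, about 0.11 kg; origin at the centre of its underside, z up the jar. Already in the rack; green label.
- jar_c: red-capped glass spice jar, upright, 45 mm diameter (red cap, the top 21 mm; glass body 42 mm), 106 mm tall, about 0.11 kg; origin at the centre of its underside, z up the jar. Already in the rack.
- honey: honey jar with black lid, 63 mm diameter, 94 mm tall, in the wide well at the far end of the rack (rack y -115 mm); stays there. Origin at the centre of its underside.
- marker (a joint): black sliding marker on the slot of the sloping board: position in m along the rack's +y, 0 to 0.27 (0 is rack y -140 mm); the middles of pockets 1 to 4 are at 0.095, 0.151, 0.207, 0.263. Friction about 2 N; it stays where it is left.
- marker_fin (a point): point on the marker's fin to pinch, 24 mm out from the sloping board along its normal, in the middle of the fin. The fin is 16 mm wide along the rack's y (pinch it across this), 22 mm along the slope, and stands 40 mm out from the board. The point's y is the rack's y, its z the board's outward normal.
- lemon: lemon lying on the worktop, bystander
- garlic: garlic bulb on the worktop, bystander
- mug: mug, 91 mm tall, on the worktop at the right, bystander
- pocket1 (a point): centre of the floor of round pocket 1 (rack x 0, y -45, z 60 mm): 50 mm diameter, 25 mm deep, pockets 56 mm apart; x, y, z as the rack's. Three of the four pockets hold a jar, one is empty.
- pocket2 (a point): centre of the floor of round pocket 2 (rack x 0, y 11, z 60 mm): 50 mm diameter, 25 mm deep, pockets 56 mm apart; x, y, z as the rack's. Three of the four pockets hold a jar, one is empty.
- pocket3 (a point): centre of the floor of round pocket 3 (rack x 0, y 67, z 60 mm): 50 mm diameter, 25 mm deep, pockets 56 mm apart; x, y, z as the rack's. Three of the four pockets hold a jar, one is empty.
- pocket4 (a point): centre of the floor of round pocket 4 (rack x 0, y 123, z 60 mm): 50 mm diameter, 25 mm deep, pockets 56 mm apart; x, y, z as the rack's. Three of the four pockets hold a jar, one is empty.

How it is judged:
By the outcome, as a careful person would: the job done as asked, in the order asked, and still so for the second after the job is handed in, with the robot touching nothing.
It also fails if it takes over 45 s, if anything falls off the work surface, if the arm or the gripper's body presses on something with over 40 N, if the wrist force passes 120 N, or if a joint passes its speed limit or range.

## Working session

There is one attempt and no reset: what is moved stays moved. The work goes in short steps, Python scripts to look and compute and a tool call to move; the robot and the scene stay as the last step left them, time stands still between calls to the robot, and variables do not carry over. Pictures are saved under pics/ and viewed, at most 10 in all, crops included, and the job is handed in when it is done.

Besides the shell and the picture viewer there is one more tool, called after ">>>" by a JSON object that holds its "api" and its "payload". drive_tool: Moves the arm, as the interface text tells. Shifts and turns lie within -1 to 1; 1 stands for 30 cm of shift or pi rad of turn. Its arguments: {"type":"object","properties":{"commands":{"type":"string"},"force":{"type":"number"}},"required":["commands"]}

```bash
mkdir -p pics; python3 - <<'E'
from station import ctrl,cams
import cv2,numpy as np
for n in("scene","top"):
    s=cams.snapshot(n); cv2.imwrite(f"pics/{n}0.png",cv2.resize(s["image"][:,:,::-1],(800,600),interpolation=cv2.INTER_CUBIC))
    np.savez(n+"0.npz",**s)
    print(n,s["K"].tolist(),s["k1"],np.round(s["camera_from_world"],3).tolist())
print(ctrl.get_state(),ctrl.tcp_to_tips)
E
```

```text
scene [[358.68491831066405, 0.0, 254.83832053087855], [0.0, 358.68491831066405, 195.2105561721753], [0.0, 0.0, 1.0]] 0.03660344886394133 [[-0.443, -0.897, 0.005, 0.113], [-0.657, 0.32, -0.682, 0.494], [0.61, -0.305, -0.731, 0.647], [0.0, 0.0, 0.0, 1.0]]
top [[497.3125557033031, 0.0, 255.2502610376296], [0.0, 497.3125557033031, 191.31331540212415], [0.0, 0.0, 1.0]] -0.0048024840246163126 [[0.02, -1.0, 0.009, -0.185], [-0.995, -0.021, -0.096, 0.554], [0.097, -0.007, -0.995, 1.524], [0.0, 0.0, 0.0, 1.0]]
{'time_s': 0.1, 'joints': array([ 1.08389168e+00,  3.59448398e-01,  1.51134192e+00,  3.91558397e-05,
        1.27250532e+00, -1.15103224e-01]), 'qvel': array([-0.0005844 ,  0.00029462, -0.00419264,  0.00030412,  0.00041257,
       -0.00124139]), 'joint_efforts': array([-1.88770531e-05, -5.28648734e+01, -2.79352355e+01,  2.34683313e-05,
        4.92805440e-03,  8.67751567e-06]), 'tool_pos': array([0.21766746, 0.55843124, 0.21632174]), 'tool_rot': array([-2.70316645e-04,  1.84837406e-01,  9.82768746e-01, -8.07660728e-04]), 'contact_force': array([-0.75050847,  0.70474593, -0.4734902 ]), 'torque': array([-0.05769731, -0.01525112,  0.01739191]), 'grip_force': 0.0, 'opening': 0.08562416284961946} 0.017
```

View pics/scene0.png

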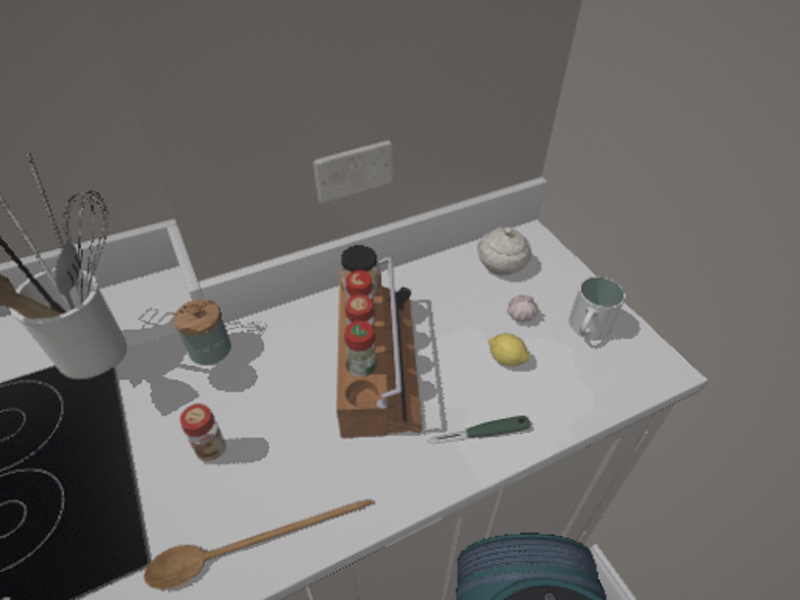

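View pics/top0.png

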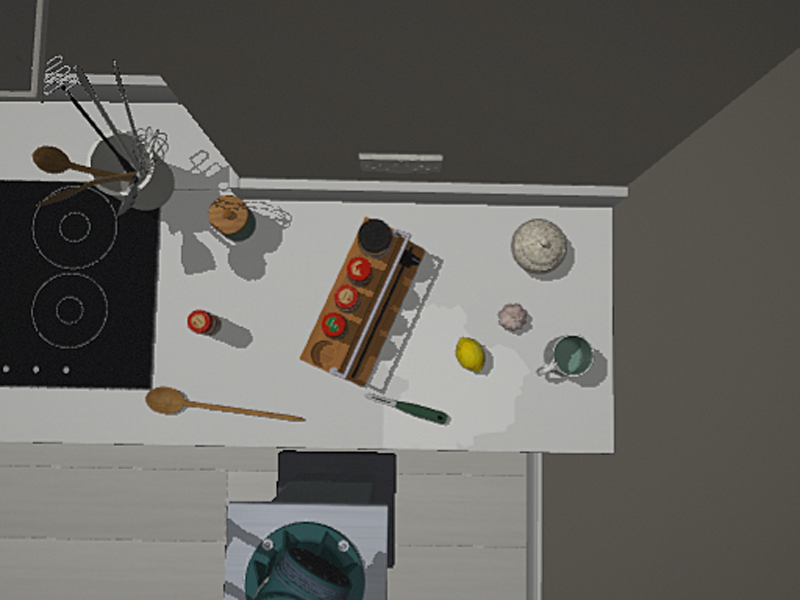

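The scene view shows pocket 4, the near end, empty at about (365,393). The spare jar's cap is at (198,415) in the scene view and (200,322) in the top view, and the marker is at the far end at (410,258) in the top view. I'll enlarge crops of both.

```bash
python3 - <<'E'
import cv2,numpy as np
for n,(x,y,w,h,f) in {"top":(115,135,170,120,4.7),"scene":(108,150,170,150,4)}.items():
    im=np.load(n+"0.npz")["image"][y:y+h,x:x+w,::-1]
    im=cv2.resize(im,None,fx=f,fy=f,interpolation=cv2.INTER_CUBIC)
    cv2.imwrite(f"pics/{n}_crop.png",cv2.convertScaleAbs(im,alpha=1.4))
E
```

```text
(no output)
```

View pics/top_crop.png

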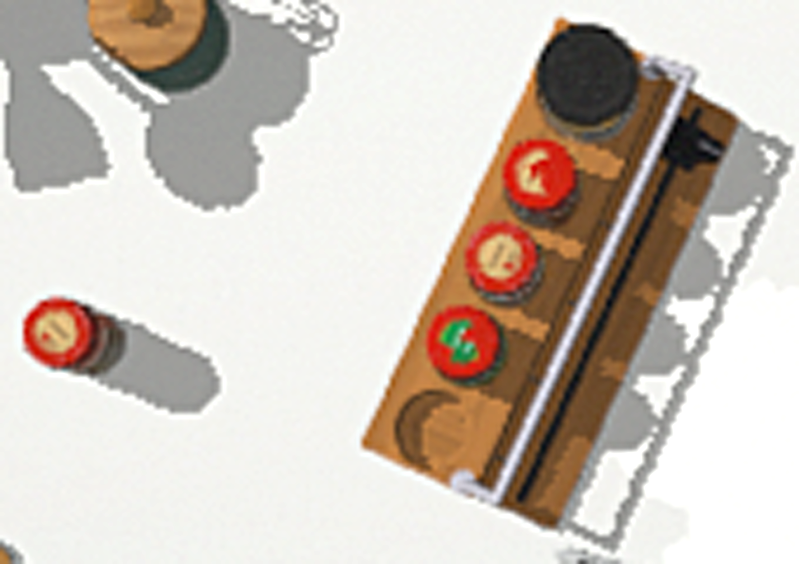

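View pics/scene_crop.png

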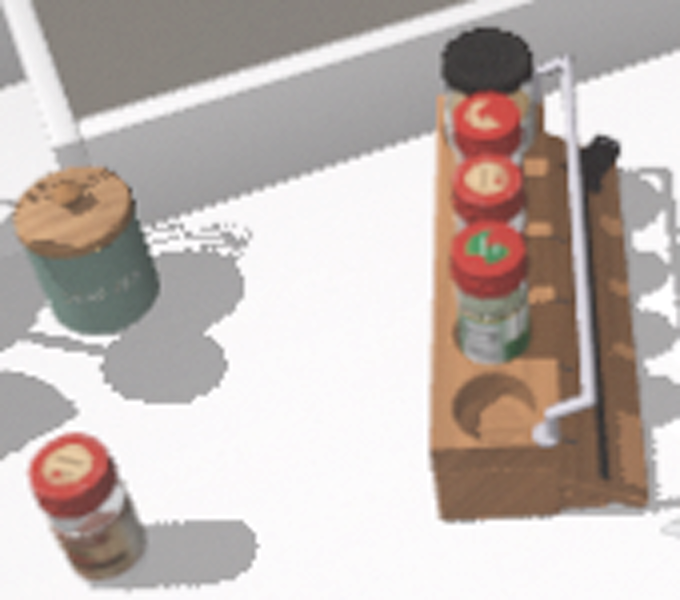

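Top crop, cap centres: (540,172), (501,257), (465,342), spare (57,331), and the hole at (440,430). Scene crop: (487,114), (487,177), (488,245), spare (68,462), and the hole at (500,408). The marker is at about (700,143) in top and (602,155) in scene.

```bash
cat > h.py <<'E'
import numpy as np,cv2
from scipy.optimize import least_squares
C={n:dict(np.load(n+"0.npz")) for n in("top","scene")}
CR={"top":(115,135,4.7),"scene":(108,150,4)}
def proj(n,P):
    c=C[n];q=(c["camera_from_world"]@np.r_[P,1])[:3];s=q[:2]/q[2]
    s=s*(1+float(c["k1"])*(s@s)); return np.array([c["K"][0,0]*s[0]+c["K"][0,2],c["K"][1,1]*s[1]+c["K"][1,2]])
def crop(n,P): x,y,f=CR[n]; return (proj(n,P)+.5-[x,y])*f-.5
def full(n,c): x,y,f=CR[n]; return (np.array(c)+.5)/f-.5+[x,y]
def tri(t,s):
    r=least_squares(lambda P:np.r_[proj("top",P)-t,proj("scene",P)-s],[.5,0,.1]); return r.x,r.fun
def R(yaw): c,s=np.cos(yaw),np.sin(yaw); return np.array([[c,-s,0],[s,c,0],[0,0,1]])
E
python3 - <<'E'
from h import *
np.set_printoptions(precision=4,suppress=True)
pts={"j1":((540,172),(487,114)),"j2":((501,257),(487,177)),"j3":((465,342),(488,245)),"spare":((57,331),(68,462)),"hole":((440,430),(500,408)),"honey":((588,72),(487,57)),"mark":((700,143),(602,155)),"nearleft":((362,444),(432,447))}
for k,(t,s) in pts.items(): print(k,*tri(full("top",t),full("scene",s)))
L={"j1":(0,-.045,.166),"j2":(0,.011,.166),"j3":(0,.067,.166),"hole":(0,.123,.085),"honey":(0,-.115,None),"nearleft":(.039,.152,.085)}
def f(p):
    o=[]
    for k,l in L.items():
        if l[2] is None: continue
        P=R(p[2])@np.array(l)+[p[0],p[1],0]
        o+=[crop("top",P)-pts[k][0],crop("scene",P)-pts[k][1]]
    return np.concatenate(o)
r=least_squares(f,[.5,0,-.5]);p=r.x;print("rack",p);print(r.fun.reshape(-1,4))
M=R(p[2]);o=np.r_[p[:2],0]
print("p4",M@[0,.123,.06]+o)
for s in(0,.01,.02,.03,.04):
  for h in(.024,.04):
    P=M@[-.066-.5*h,-.14+s,.03+.866*h]+o;print(s,h,P,crop("top",P),crop("scene",P))
E
```

```text
j1 [ 0.6013 -0.0974  0.1636] [-0.1693 -0.0911  0.1728  0.0135]
j2 [ 0.5489 -0.0749  0.1649] [-0.268  -0.1452  0.2635  0.0209]
j3 [ 0.4974 -0.0538  0.1653] [-0.5557 -0.304   0.526   0.0425]
spare [0.5021 0.2056 0.1059] [-0.2146 -0.0604  0.1636  0.0032]
hole [ 0.4459 -0.034   0.0774] [-0.1481 -0.0836  0.1375  0.0117]
honey [ 0.6659 -0.1248  0.1497] [-0.1492 -0.0798  0.1593  0.0123]
mark [ 0.638  -0.1985  0.0462] [ 0.3381  0.2106 -0.3795 -0.0367]
nearleft [0.4357 0.0145 0.082 ] [-0.0251 -0.013   0.0223  0.0017]
rack [ 0.5588 -0.0798  1.1773]
[[-1.4738  0.5687  0.6984 -1.5511]
 [-0.1895 -0.3303  2.2497 -1.2314]
 [-2.1784 -0.6146  2.9246 -0.2078]
 [-3.7651  0.3244 -1.4305 -5.4315]
 [-0.7364  3.4933  1.242   0.2377]]
p4 [ 0.4452 -0.0327  0.06  ]
0 0.024 [ 0.6582 -0.2056  0.0508] [713.0934 112.8758] [596.9644 130.2322]
0 0.04 [ 0.6551 -0.2129  0.0646] [725.0015 114.3315] [607.8897 116.5411]
0.01 0.024 [ 0.649  -0.2017  0.0508] [707.0119 126.6336] [597.8885 139.7035]
0.01 0.04 [ 0.6459 -0.2091  0.0646] [718.8712 128.217 ] [608.8923 126.0124]
0.02 0.024 [ 0.6397 -0.1979  0.0508] [700.9231 140.4081] [598.8244 149.296 ]
0.02 0.04 [ 0.6367 -0.2053  0.0646] [712.7335 142.1194] [609.908  135.6057]
0.03 0.024 [ 0.6305 -0.1941  0.0508] [694.827  154.1992] [599.7725 159.0119]
0.03 0.04 [ 0.6274 -0.2014  0.0646] [706.5884 156.0387] [610.9369 145.3236]
0.04 0.024 [ 0.6212 -0.1902  0.0508] [688.7235 168.007 ] [600.7329 168.8539]
0.04 0.04 [ 0.6182 -0.1976  0.0646] [700.4357 169.975 ] [611.9794 155.1686]
```

```bash
cat > go.py <<'E'
import sys,numpy as np
from station import ctrl
from scipy.spatial.transform import Rotation as Ro
np.set_printoptions(precision=4,suppress=True)
# args: x y z yaw_of_tool_y(deg)
def go(t,ydeg=None):
    s=ctrl.get_state();w,x,y,z=s["tool_rot"];Rm=Ro.from_quat([x,y,z,w]).as_matrix()
    yd=np.degrees(np.arctan2(Rm[1,1],Rm[0,1]))
    d=Rm.T@(np.array(t)-s["tool_pos"])/.3
    print("t",round(s["time_s"],2),"pos",s["tool_pos"],"ydeg",round(yd,2),"tilt",Rm[:,2],"j",s["joints"],"F",s["contact_force"],"open",s["opening"],"grip",s["grip_force"])
    print("shift",d)
    if ydeg is not None: print("spin total",-((ydeg-yd+180)%360-180)/180)
if __name__=="__main__":
    a=list(map(float,sys.argv[1:])); go(a[:3],a[3] if len(a)>3 else None)
E
python3 go.py .502 .2056 .2 67.45
```

```text
t 0.1 pos [0.2177 0.5584 0.2163] ydeg 68.7 tilt [-0.0008 -0.0015 -1.    ] j [ 1.0839  0.3594  1.5113  0.      1.2725 -0.1151] F [-0.7505  0.7047 -0.4735] open 0.08562416284961946 grip 0.0
shift [-1.3103 -0.7513  0.0554]
spin total 0.00692609755109888
```

>>> {"api": "drive_tool", "payload": {"commands": "-0.131 -0.075 0.0055 0 1;-0.131 -0.075 0.0055 0 1;-0.131 -0.075 0.0055 0 1;-0.131 -0.075 0.0055 0 1;-0.131 -0.075 0.0055 0 1;-0.131 -0.075 0.0055 0 1;-0.131 -0.075 0.0055 0 1;-0.131 -0.075 0.0055 0 1;-0.131 -0.075 0.0055 0 1;-0.131 -0.075 0.0055 0 1;0 0 0 0.007 1;0 0 0 0 1", "force": 30}}

```text
time_s: 1.6
tool_pos: [0.5016, 0.2067, 0.2002]
tool_rot: [-0.001, 0.196, 0.981, -0.0]
contact_force: [-0.7, -0.3, -0.5]
opening: 0.0856
grip_force: 0.0
```

```bash
python3 go.py .502 .2056 .088 67.45
```

```text
t 1.6 pos [0.5016 0.2067 0.2002] ydeg 67.38 tilt [-0.0015  0.0001 -1.    ] j [ 0.2631  0.294   1.6548  0.0006  1.1942 -0.9132] F [-0.7408 -0.2531 -0.4626] open 0.08557933400203835 grip 0.0
shift [-0.003  -0.0027  0.3739]
spin total -0.0003627936320111442
```

>>> {"api": "drive_tool", "payload": {"commands": "-0.003 -0.003 0.125 0 1;0 0 0.125 0 1;0 0 0.124 0 1;0 0 0 0 1;0 0 0 0 0;0 0 0 0 0;0 0 0 0 0;0 0 0 0 0;0 0 0 0 0;0 0 0 0 0", "force": 35}}

```text
time_s: 2.85
tool_pos: [0.5109, 0.2062, 0.0965]
tool_rot: [0.008, 0.195, 0.981, 0.003]
contact_force: [-2.3, -4.8, 47.2]
opening: 0.0004
grip_force: 24.4
```

```bash
python3 go.py .502 .2056 .088 67.45; python3 - <<'E'
from station import cams
import cv2,numpy as np
a=[]
for n,(x,y,w,h) in {"top":(90,140,130,100),"scene":(90,200,130,100)}.items():
    s=cams.snapshot(n); np.savez(n+"1.npz",**s)
    a.append(cv2.resize(s["image"][y:y+h,x:x+w,::-1],None,fx=3,fy=3,interpolation=cv2.INTER_CUBIC))
cv2.imwrite("pics/grip.png",np.hstack(a))
E
```

```text
t 2.85 pos [0.5109 0.2062 0.0965] ydeg 67.46 tilt [ 0.0167  0.0024 -0.9999] j [ 0.2596  0.421   1.7618 -0.0024  0.942  -0.9163] F [-2.2932 -4.8361 47.1748] open 0.00041632282988120434 grip 24.39540646970272
shift [ 0.0269 -0.0134  0.0277]
spin total 4.56711737042623e-05
```

View pics/grip.png

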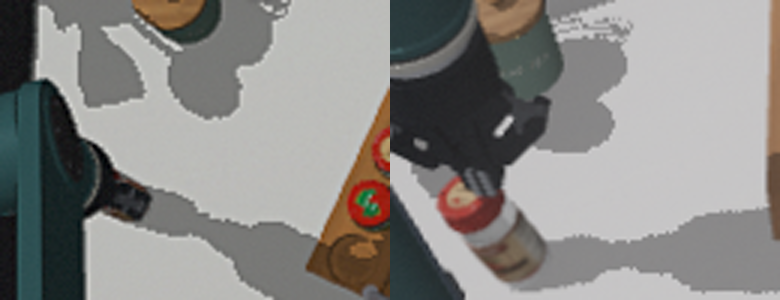

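The jaws shut fully without holding the jar, and the jar has shifted towards the robot. I'll lift off and re-measure.

>>> {"api": "drive_tool", "payload": {"commands": "0 0 -0.03 0 0;0 0 -0.03 0 0;0 0 -0.08 0 0;0 0 -0.15 0 0;0 0 -0.15 0 1;0 0 0 0 1;0 0 0 0 1"}}

```text
time_s: 3.82
tool_pos: [0.5022, 0.2053, 0.2199]
tool_rot: [-0.0, 0.196, 0.981, -0.0]
contact_force: [1.2, 0.4, 0.3]
opening: 0.0543
grip_force: 0.0
```

```bash
python3 go.py .502 .2056 .088 67.45; python3 - <<'E'
from station import cams
import cv2,numpy as np
a=[]
for n,(x,y,w,h) in {"top":(90,165,100,75),"scene":(90,235,100,75)}.items():
    s=cams.snapshot(n); np.savez(n+"2.npz",**s)
    a.append(cv2.resize(s["image"][y:y+h,x:x+w,::-1],None,fx=4,fy=4,interpolation=cv2.INTER_CUBIC))
cv2.imwrite("pics/after.png",np.hstack(a))
E
```

```text
t 3.83 pos [0.5022 0.2053 0.2199] ydeg 67.44 tilt [-0.001  -0.0003 -1.    ] j [ 0.2608  0.2744  1.6299 -0.      1.2384 -0.9163] F [1.201  0.4285 0.3264] open 0.05433694508409534 grip 0.0
shift [0.0006 0.0009 0.4397]
spin total -4.4415937296093944e-05
```

View pics/after.png

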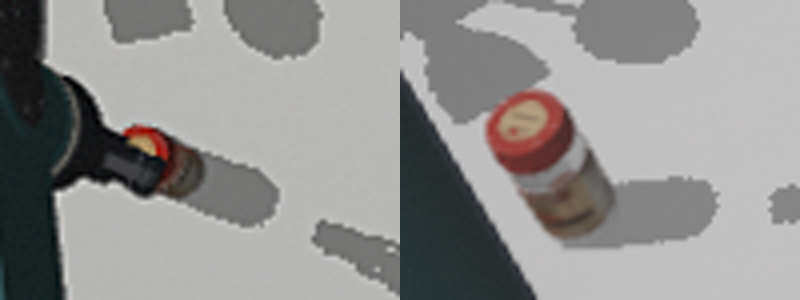

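```bash
python3 - <<'E'
from h import *
from station import ctrl
st=ctrl.get_state(); T=st["tool_pos"]; print(T)
a=[]
for n,(x,y,w,h) in {"top":(85,150,100,100),"scene":(70,195,100,100)}.items():
    s=dict(np.load(n+"2.npz")); im=cv2.resize(s["image"][y:y+h,x:x+w,::-1],None,fx=4,fy=4,interpolation=cv2.INTER_CUBIC)
    im=cv2.convertScaleAbs(im,alpha=1.5)
    for P,c in ((T,(0,255,0)),(T-[0,0,.017],(255,255,0)),(T-[0,0,-.056],(255,0,255))):
        q=(proj(n,P)+.5-[x,y])*4-.5; print(n,q); cv2.circle(im,tuple(int(v) for v in q),3,c,-1)
    a.append(im)
cv2.imwrite("pics/over.png",np.hstack(a))
E
```

```text
[0.50159301 0.20508935 0.21887181]
top [127.03772852 210.60407863]
top [133.66573068 212.44308183]
top [103.98273325 204.20706979]
scene [164.11690584 161.75399731]
scene [173.6289404  181.60711668]
scene [130.26581246  91.28725695]
```

View pics/over.png

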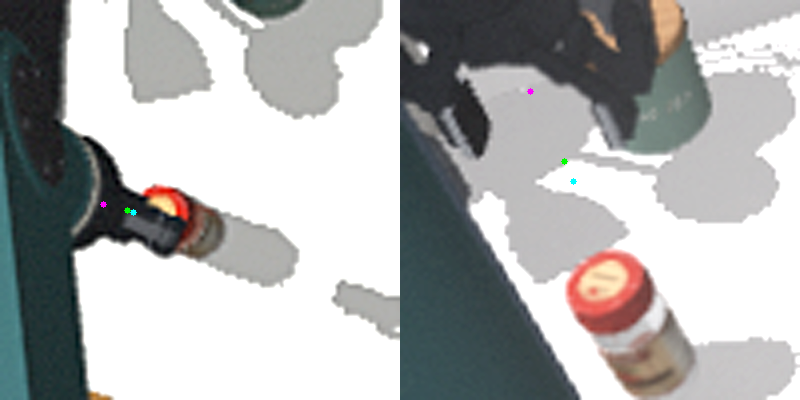

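```bash
python3 - <<'E'
from h import *
from station import ctrl
print(ctrl.tcp_to_tips, ctrl.get_state()["opening"])
f=lambda c,o:(np.array(c)+.5)/4-.5+o
for t,s in (((166,215),(207,280)),((163,214),(207,277))): print(*tri(f(t,[85,150]),f(s,[70,195])))
# open-tips midpoint in scene at TCP xy: which z fits
T=ctrl.get_state()["tool_pos"]
for n,c,o in(("scene",(150,150),[70,195]),):
  for dz in(-.017,-.005,.005,.015,.025): print(dz,(proj(n,T+[0,0,dz])+.5-o)*4-.5)
E
python3 go.py .512 .2056 .2 67.45
```

```text
0.017 0.06866884807570546
[0.50770797 0.21073564 0.10353454] [-1.06781627 -0.29387047  0.81303046  0.01480997]
[0.50782856 0.21075965 0.10653351] [-0.57973865 -0.15903506  0.44093966  0.00790369]
-0.017 [173.6289404  181.60711668]
-0.005 [166.94912439 167.66287781]
0.005 [161.25520914 155.78568621]
0.015 [155.44146944 143.66703641]
0.025 [149.50397481 131.29925341]
t 3.92 pos [0.5016 0.2051 0.2189] ydeg 67.44 tilt [-0.0031 -0.0009 -1.    ] j [ 0.2607  0.2756  1.6309 -0.      1.2383 -0.9163] F [-0.0237 -0.0621  1.0101] open 0.06866884807570546 grip 0.0
shift [-0.0315  0.015   0.0628]
spin total -6.39317825185041e-05
```

```bash
python3 - <<'E'
from h import *
a=C["scene"]["image"];b=np.load("scene2.npz")["image"]
t=a[250:298,112:147]; r=cv2.matchTemplate(b[235:312,95:165],t,cv2.TM_CCOEFF_NORMED); _,v,_,l=cv2.minMaxLoc(r)
y,x=l[1],l[0]
sub=lambda m,c,p:.5*(m-p)/(m-2*c+p)
d=np.array([x+sub(r[y,x-1],r[y,x],r[y,x+1])+95-112,y+sub(r[y-1,x],r[y,x],r[y+1,x])+235-250]);print(v,d)
p0=proj("scene",[.5021,.2056,.106])
s=least_squares(lambda q:proj("scene",[q[0],q[1],.106])-p0-d,[.5,.2]).x;print(s)
E
```

```text
0.8044860363006592 [-2.4885712 -1.1296082]
[0.50754595 0.20994147]
```

```bash
python3 go.py .5077 .2103 .070 67.45
```

```text
t 3.92 pos [0.5016 0.2051 0.2189] ydeg 67.44 tilt [-0.0031 -0.0009 -1.    ] j [ 0.2607  0.2756  1.6309 -0.      1.2383 -0.9163] F [-0.0237 -0.0621  1.0101] open 0.06866884807570546 grip 0.0
shift [-0.0134  0.0248  0.4962]
spin total -6.39317825185041e-05
```

>>> {"api": "drive_tool", "payload": {"commands": "-0.0125 0.024 0 0 1;0 0 0 0 1;0 0 0.12 0 1;0 0 0.12 0 1;0 0 0.1 0 1;0 0 0.1 0 1;0 0 0.056 0 1;0 0 0 0 1;0 0 0 0 0.55;0 0 0 0 0.45;0 0 0 0 0.45", "force": 30}}

```text
time_s: 5.3
tool_pos: [0.51, 0.2106, 0.0729]
tool_rot: [0.001, 0.196, 0.981, 0.0]
contact_force: [-1.5, -0.8, 4.1]
opening: 0.044
grip_force: 29.7
```

```bash
python3 go.py .5077 .2103 .070 67.45
```

```text
t 5.3 pos [0.51   0.2106 0.0729] ydeg 67.45 tilt [ 0.0021  0.0001 -1.    ] j [ 0.2668  0.4616  1.7671 -0.0006  0.9109 -0.91  ] F [-1.535  -0.7765  4.1107] open 0.044015169498280736 grip 29.65148001909256
shift [ 0.0065 -0.0039  0.0095]
spin total -1.0312630299343557e-06
```

>>> {"api": "drive_tool", "payload": {"commands": "0 0 0 0 0.3;0 0 0 0 0.3;0 0 -0.03 0 0.3;0 0 -0.07 0 0.3;0 0 -0.1 0 0.3;0 0 -0.1 0 0.3;0 0 -0.1 0 0.3;0 0 -0.04 0 0.3;0 0 0 0 0.3", "force": 45}}

```text
time_s: 6.42
tool_pos: [0.5094, 0.2108, 0.2042]
tool_rot: [0.001, 0.196, 0.981, 0.0]
contact_force: [-0.2, -0.3, -1.2]
opening: 0.043
grip_force: 45.4
```

```bash
python3 go.py .4453 -.0327 .2 67.45; python3 - <<'E'
from station import cams
import cv2,numpy as np
x,y,w,h=70,170,133,100
s=cams.snapshot("scene"); np.savez("scene3.npz",**s)
cv2.imwrite("pics/lift.png",cv2.convertScaleAbs(cv2.resize(s["image"][y:y+h,x:x+w,::-1],None,fx=5,fy=5,interpolation=cv2.INTER_CUBIC),alpha=1.4))
E
```

```text
t 6.42 pos [0.5094 0.2108 0.2042] ydeg 67.44 tilt [ 0.0015  0.0004 -1.    ] j [ 0.267   0.3007  1.6336 -0.      1.2057 -0.9101] F [-0.156  -0.3182 -1.1559] open 0.043018666019616944 grip 45.43493986129761
shift [-0.1139 -0.8314  0.0135]
spin total -4.779059843479495e-05
```

View pics/lift.png

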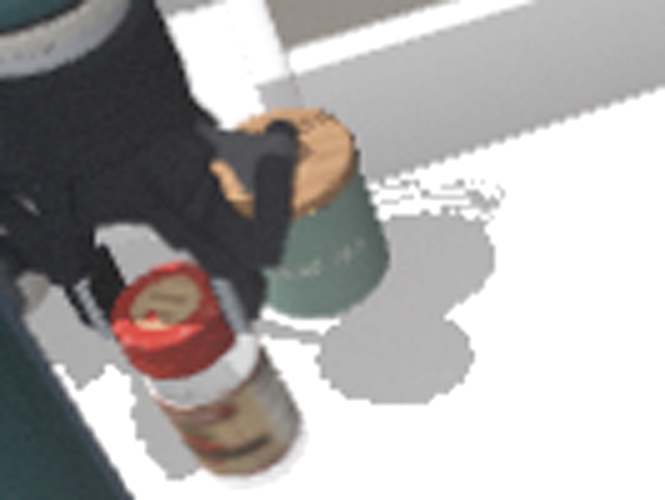

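```bash
python3 - <<'E'
from h import *
T=np.array([.5094,.2108]);tx=np.array([-.924,.384])
th=np.linspace(0,6.28,60)
f=lambda P:(proj("scene",P)+.5-[70,170])*5-.5
for dx in(-.003,0,.0016,.004):
  c=T+tx*dx
  for z,r in((.2373,.0225),(.2163,.0225),(.1313,.021)):
    q=np.array([f([c[0]+r*np.cos(a),c[1]+r*np.sin(a),z]) for a in th]);print(dx,z,"x",q[:,0].min().round(),q[:,0].max().round(),"y",q[:,1].min().round(),q[:,1].max().round(),"c",f([*c,z]).round())
E
```

```text
-0.003 0.2373 x 115.0 234.0 y 241.0 330.0 c [175. 285.]
-0.003 0.2163 x 132.0 248.0 y 273.0 362.0 c [190. 316.]
-0.003 0.1313 x 197.0 296.0 y 393.0 473.0 c [247. 433.]
0 0.2373 x 113.0 232.0 y 247.0 336.0 c [173. 291.]
0 0.2163 x 130.0 247.0 y 279.0 368.0 c [189. 322.]
0 0.1313 x 195.0 295.0 y 399.0 479.0 c [245. 438.]
0.0016 0.2373 x 112.0 231.0 y 250.0 340.0 c [172. 294.]
0.0016 0.2163 x 129.0 246.0 y 282.0 371.0 c [188. 325.]
0.0016 0.1313 x 195.0 294.0 y 402.0 483.0 c [245. 441.]
0.004 0.2373 x 111.0 230.0 y 254.0 345.0 c [171. 298.]
0.004 0.2163 x 128.0 245.0 y 286.0 376.0 c [187. 330.]
0.004 0.1313 x 193.0 293.0 y 406.0 487.0 c [244. 446.]
```

```bash
python3 - <<'E'
from h import *
th=np.linspace(0,6.28,60)
def mask(im,box):
    x,y,w,h=box;a=cv2.resize(im[y:y+h,x:x+w],None,fx=5,fy=5,interpolation=cv2.INTER_CUBIC).astype(int)
    m=(a[...,0]>1.6*a[...,1])&(a[...,0]>60)&(a[...,0]>2.0*a[...,2]*.8); m=m.astype(np.uint8)
    n,l,s,c=cv2.connectedComponentsWithStats(m);i=1+np.argmax(s[1:,4]);return np.array([s[i,0],s[i,0]+s[i,2],s[i,1],s[i,1]+s[i,3]])/5+[x,x,y,y]
def pred(c,z0,tilt=(0,0)):
    q=np.array([proj("scene",[c[0]+.0225*np.cos(a)+tilt[0]*(z-.0955),c[1]+.0225*np.sin(a)+tilt[1]*(z-.0955),z0+z]) for a in th for z in(.085,.106)])+.5
    return np.array([q[:,0].min(),q[:,0].max(),q[:,1].min(),q[:,1].max()])
m0=mask(C["scene"]["image"],(105,235,60,70));m2=mask(np.load("scene2.npz")["image"],(100,235,60,70));m3=mask(np.load("scene3.npz")["image"],(85,210,45,50))
p0=pred((.5021,.2056),0);b=m0-p0
print("bias",b,"\nafter",m2-pred((.5077,.2103),0)-b)
T=np.array([.5094,.2108]);tx=np.array([-.924,.384])
for dx in(0,.002,.004,.006):
  for dz in(0,-.004): print(dx,dz,m3-pred(T+tx*dx,.1313+dz)-b)
E
```

```text
bias [ 0.99793541 -1.35795964  1.48176376 -0.09804599] 
after [-1.34065166 -1.17100577  0.48102997  0.35399934]
0 0 [-1.57255549 -1.4422709   1.67188147  2.25847066]
0 -0.004 [-2.22867434 -1.9698922   0.43297902  1.09019838]
0.002 0 [-1.32191671 -1.25025391  0.9095848   1.43223155]
0.002 -0.004 [-1.98025977 -1.77955981 -0.32860664  0.26504567]
0.004 0 [-1.07023777 -1.05746538  0.14440386  0.60276817]
0.004 -0.004 [-1.73081796 -1.58846524 -1.0930635  -0.56331522]
0.006 0 [-0.81751193 -0.86390047 -0.62367855 -0.2299394 ]
0.006 -0.004 [-1.48034227 -1.39660372 -1.86040863 -1.39490403]
```

>>> {"api": "drive_tool", "payload": {"commands": "-0.014 -0.0931 0 0 0.3;-0.014 -0.0931 0 0 0.3;-0.014 -0.0931 0 0 0.3;-0.014 -0.0931 0 0 0.3;-0.014 -0.0931 0 0 0.3;-0.014 -0.0931 0 0 0.3;-0.014 -0.0931 0 0 0.3;-0.014 -0.0931 0 0 0.3;-0.014 -0.0931 0 0 0.3;0 0 0 0 0.3;0 0 0 0 0.3"}}

```text
time_s: 7.85
tool_pos: [0.447, -0.0355, 0.2028]
tool_rot: [-0.001, 0.196, 0.981, 0.0]
contact_force: [0.7, 1.0, 0.6]
opening: 0.0431
grip_force: 45.6
```

```bash
python3 go.py .4477 -.0358 .2 67.45; python3 - <<'E'
from station import cams
import cv2,numpy as np
s=cams.snapshot("scene"); np.savez("scene4.npz",**s); t=cams.snapshot("top");np.savez("top4.npz",**t)
f=lambda im,x,y,w,h,k:cv2.convertScaleAbs(cv2.resize(im[y:y+h,x:x+w,::-1],(w*k,h*k),interpolation=cv2.INTER_CUBIC),alpha=1.4)
cv2.imwrite("pics/over4.png",f(s["image"],180,155,110,130,4) if 0 else np.hstack([f(s["image"],180,170,100,110,5),f(t["image"],185,140,60,110,5)]))
E
```

```text
t 7.85 pos [ 0.447  -0.0355  0.2028] ydeg 67.4 tilt [-0.0016  0.0008 -1.    ] j [-0.2339  0.1555  1.8389  0.0005  1.1489 -1.4104] F [0.7296 0.9869 0.642 ] open 0.04310358267661784 grip 45.64479947090149
shift [-0.0024 -0.0001  0.0093]
spin total -0.00027527825904327425
```

View pics/over4.png

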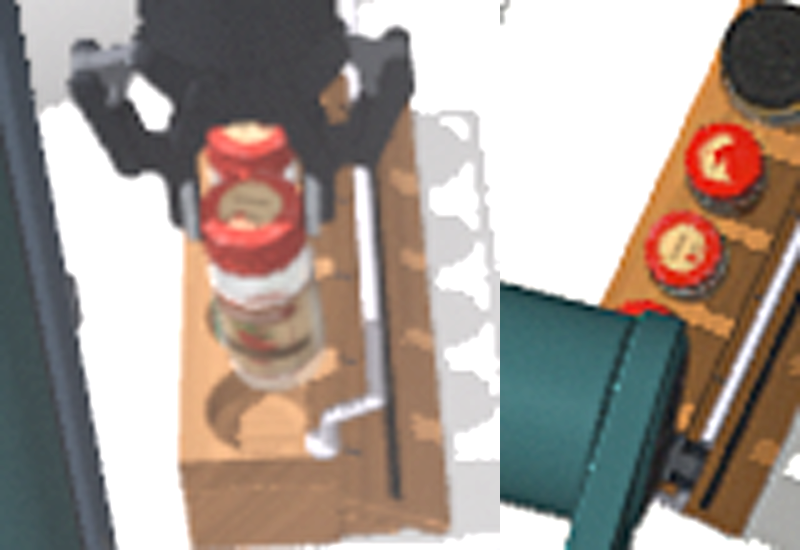

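```bash
python3 - <<'E'
from h import *
th=np.linspace(0,6.28,60)
f=lambda P:(proj("scene",P)+.5-[180,170])*5-.5
P=np.array([.4453,-.0327])
for z,r in((.236,.0225),(.215,.0225),(.130,.021),(.085,.025)):
    q=np.array([f([P[0]+r*np.cos(a),P[1]+r*np.sin(a),z]) for a in th]);print(z,"x",q[:,0].min().round(),q[:,0].max().round(),"y",q[:,1].min().round(),q[:,1].max().round(),"c",f([*P,z]).round())
for d in ((-.924,.384),(.383,.924)): print(f([*(P+.005*np.array(d)),.13])-f([*P,.13]))
E
```

```text
0.236 x 195.0 302.0 y 159.0 240.0 c [249. 199.]
0.215 x 199.0 303.0 y 191.0 272.0 c [251. 231.]
0.13 x 214.0 305.0 y 312.0 385.0 c [259. 348.]
0.085 x 211.0 315.0 y 361.0 447.0 c [263. 403.]
[0.21343875 8.7975223 ]
[-10.7777911    0.54841328]
```

```bash
python3 - <<'E'
from h import *
th=np.linspace(0,6.28,60)
for z,r in((.106,.0225),(.085,.0225),(0,.021),(.03,.021)):
    q=np.array([crop("scene",[.5021+r*np.cos(a),.2056+r*np.sin(a),z]) for a in th]);print(z,"x",q[:,0].min().round(),q[:,0].max().round(),"y",q[:,1].min().round(),q[:,1].max().round())
b=[np.load("scene4.npz")["image"],C["scene"]["image"]]
for im,(x,y,w,h,k) in zip(b,((180,170,100,110,5),(108,150,170,150,4))):
    a=cv2.resize(im[y:y+h,x:x+w],(w*k,h*k),interpolation=cv2.INTER_CUBIC)
    for r in ((355,370) if k==5 else (540,555,)):
        xs=range(205,345,5) if k==5 else range(40,170,5)
        print(r,[(c,int(a[r,c].sum())) for c in xs])
E
```

```text
0.106 x 27.0 110.0 y 428.0 497.0
0.085 x 37.0 119.0 y 448.0 517.0
0 x 77.0 148.0 y 524.0 586.0
0.03 x 65.0 137.0 y 499.0 562.0
355 [(205, 399), (210, 407), (215, 414), (220, 415), (225, 399), (230, 385), (235, 361), (240, 328), (245, 288), (250, 250), (255, 229), (260, 219), (265, 211), (270, 205), (275, 203), (280, 205), (285, 216), (290, 246), (295, 268), (300, 288), (305, 296), (310, 294), (315, 343), (320, 396), (325, 411), (330, 417), (335, 354), (340, 260)]
370 [(205, 401), (210, 411), (215, 417), (220, 417), (225, 406), (230, 362), (235, 388), (240, 407), (245, 361), (250, 341), (255, 346), (260, 335), (265, 323), (270, 318), (275, 321), (280, 326), (285, 329), (290, 325), (295, 327), (300, 360), (305, 412), (310, 429), (315, 423), (320, 412), (325, 407), (330, 370), (335, 314), (340, 280)]
540 [(40, 532), (45, 533), (50, 532), (55, 464), (60, 318), (65, 254), (70, 242), (75, 245), (80, 229), (85, 231), (90, 230), (95, 201), (100, 178), (105, 192), (110, 241), (115, 257), (120, 259), (125, 265), (130, 281), (135, 265), (140, 242), (145, 278), (150, 368), (155, 362), (160, 363), (165, 363)]
555 [(40, 533), (45, 533), (50, 534), (55, 535), (60, 545), (65, 438), (70, 217), (75, 198), (80, 191), (85, 199), (90, 229), (95, 254), (100, 267), (105, 254), (110, 239), (115, 219), (120, 180), (125, 196), (130, 245), (135, 254), (140, 267), (145, 332), (150, 360), (155, 361), (160, 361), (165, 363)]
```

>>> {"api": "drive_tool", "payload": {"commands": "-0.01 0.02 0 0 0.3;0 0 0.08 0 0.3;0 0 0.06 0 0.3;0 0 0.03 0 0.3;0 0 0.02 0 0.3;0 0 0 0 0.3"}}

```text
time_s: 8.7
tool_pos: [0.4531, -0.0303, 0.1463]
tool_rot: [0.0, 0.196, 0.981, 0.001]
contact_force: [2.0, 4.0, -4.6]
opening: 0.0429
grip_force: 45.4
```

```bash
python3 go.py .4477 -.0358 .133 67.45
```

```text
t 8.7 pos [ 0.4531 -0.0303  0.1463] ydeg 67.41 tilt [ 0.0005  0.0021 -1.    ] j [-0.221   0.2363  1.901   0.0026  1.0043 -1.3989] F [ 2.0341  4.0472 -4.598 ] open 0.042851469730737626 grip 45.35890460014343
shift [ 0.0095 -0.0239  0.0444]
spin total -0.00023737327608475627
```

>>> {"api": "drive_tool", "payload": {"commands": "0 0.004 0 0 0.3;0 0 0 0 0.3;0 0 0.015 0 0.3;0 0 0.015 0 0.3;0 0 0 0 0.3"}}

```text
time_s: 9.32
tool_pos: [0.4533, -0.0302, 0.1374]
tool_rot: [0.0, 0.196, 0.981, 0.0]
contact_force: [1.5, 4.7, -2.0]
opening: 0.0431
grip_force: 45.8
```

```bash
python3 go.py .4477 -.0358 .133 67.45
```

```text
t 9.32 pos [ 0.4533 -0.0302  0.1374] ydeg 67.41 tilt [ 0.0004  0.0006 -1.    ] j [-0.2194  0.2496  1.911   0.0008  0.9808 -1.3964] F [ 1.4567  4.7007 -2.0226] open 0.043084641923615205 grip 45.8498740196228
shift [ 0.01   -0.0244  0.0145]
spin total -0.0002056525365129384
```

>>> {"api": "drive_tool", "payload": {"commands": "0 0.004 0.01 0 0.3;0 0 0.004 0 0.3;0 0 0.003 0 0.3;0 0 0 0 0.3"}}

```text
time_s: 9.82
tool_pos: [0.454, -0.0299, 0.1329]
tool_rot: [0.0, 0.196, 0.981, -0.0]
contact_force: [-0.1, 2.1, 5.6]
opening: 0.0427
grip_force: 47.4
```

```bash
python3 go.py .4477 -.0358 .133 67.45
```

```text
t 9.82 pos [ 0.454  -0.0299  0.1329] ydeg 67.44 tilt [ 0.0008 -0.0009 -1.    ] j [-0.2172  0.2568  1.915  -0.0009  0.9688 -1.3938] F [-0.1145  2.1027  5.563 ] open 0.042693914126430484 grip 47.39103555679321
shift [ 0.0118 -0.0262 -0.0003]
spin total -2.883733991375771e-05
```

>>> {"api": "drive_tool", "payload": {"commands": "0 0 0 0 0.53;0 0 0 0 0.56;0 0 0 0 0.6;0 0 0 0 0.66;0 0 0 0 0.7;0 0 0 0 0.7"}}

```text
time_s: 10.58
tool_pos: [0.4535, -0.0294, 0.1325]
tool_rot: [-0.0, 0.196, 0.981, -0.0]
contact_force: [-0.4, 0.3, 0.4]
opening: 0.0598
grip_force: 0.0
```

>>> {"api": "drive_tool", "payload": {"commands": "0 0 -0.04 0 0.7;0 0 -0.08 0 0.7;0 0 -0.12 0 0.7;0 0 -0.12 0 0.7;0 0 -0.12 0 0.7;0 0 0 0 0.7"}}

```text
time_s: 11.32
tool_pos: [0.4557, -0.0298, 0.2802]
tool_rot: [0.004, 0.196, 0.981, -0.0]
contact_force: [-0.2, 1.0, 0.3]
opening: 0.0602
grip_force: 0.0
```

```bash
python3 go.py .6336 -.196 .27 157.45; python3 - <<'E'
from station import cams
import cv2,numpy as np
s=cams.snapshot("scene"); np.savez("scene5.npz",**s); t=cams.snapshot("top");np.savez("top5.npz",**t)
f=lambda im,x,y,w,h,k:cv2.convertScaleAbs(cv2.resize(im[y:y+h,x:x+w,::-1],(w*k,h*k),interpolation=cv2.INTER_CUBIC),alpha=1.4)
cv2.imwrite("pics/placed.png",np.hstack([f(s["image"],205,150,80,130,4),f(t["image"],185,135,100,130,4)]))
E
```

```text
t 11.32 pos [ 0.4557 -0.0298  0.2802] ydeg 67.44 tilt [ 0.007  -0.0016 -1.    ] j [-0.2167  0.0855  1.7157 -0.0001  1.3332 -1.3938] F [-0.1627  1.0074  0.313 ] open 0.06022615390949671 grip 0.0
shift [-0.7597 -0.2841  0.0391]
spin total -0.5000312586907149
```

View pics/placed.png

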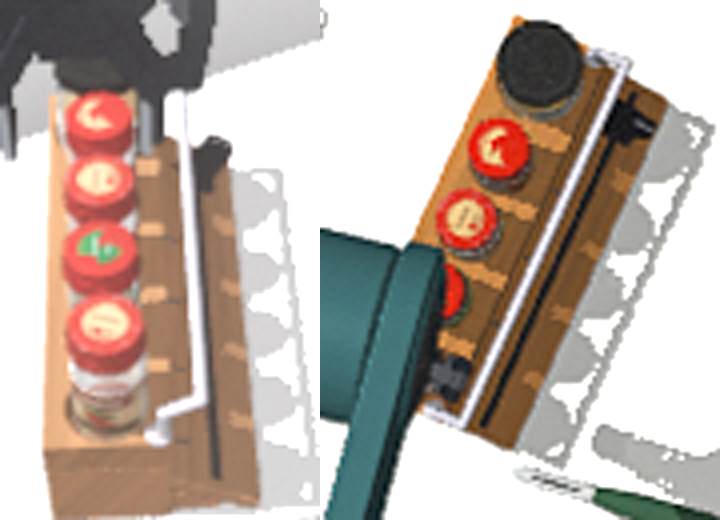

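The jar stands upright in pocket 4, with its cap at about (105,320) in the left panel, and the other jars are in place. The marker is still at the far end, at about (628,122) in the right panel. Since the tool cannot be tilted through these commands, I'll pinch the fin's top with the fingertips, keeping the gripper body above the rail.

>>> {"api": "drive_tool", "payload": {"commands": "0 0 0 0.0555 0.7;0 0 0 0.0555 0.7;0 0 0 0.0555 0.7;0 0 0 0.0555 0.7;0 0 0 0.0555 0.7;0 0 0 0.0555 0.7;0 0 0 0.0555 0.7;0 0 0 0.0555 0.7;0 0 0 0.056 0.7;0 0 0 0 0.7", "force": 20}}

```text
time_s: 12.68
tool_pos: [0.4526, -0.0292, 0.2754]
tool_rot: [-0.001, 0.831, 0.556, -0.001]
contact_force: [-0.0, -0.5, -0.3]
opening: 0.0597
grip_force: 0.0
```

```bash
python3 go.py .6356 -.2026 .18 -22.55; python3 - <<'E'
from h import *
# where does the placed jar stand (rack y), from red cap template shift between jar3 (pocket 3) and it is unreliable; use cap mask
im=np.load("scene5.npz")["image"];x,y,w,h=215,218,35,28
a=cv2.resize(im[y:y+h,x:x+w],None,fx=5,fy=5,interpolation=cv2.INTER_CUBIC).astype(int)
m=((a[...,0]>1.6*a[...,1])&(a[...,0]>60)).astype(np.uint8);n,l,s,c=cv2.connectedComponentsWithStats(m);i=1+np.argmax(s[1:,4])
print(np.array([s[i,0],s[i,0]+s[i,2],s[i,1],s[i,1]+s[i,3]])/5+[x,x,y,y])
th=np.linspace(0,6.28,60)
for P in((.4453,-.0327),(.4453+.0028,-.0327-.0011),(.4453-.0028,-.0327+.0011)):
    q=np.array([proj("scene",[P[0]+.0225*np.cos(t),P[1]+.0225*np.sin(t),z]) for t in th for z in(.145,.166)])+.5;print(q.min(0),q.max(0))
E
```

```text
t 12.68 pos [ 0.4526 -0.0292  0.2754] ydeg -22.47 tilt [-0.0026  0.0005 -1.    ] j [-0.2169  0.0905  1.7223 -0.0001  1.3314  0.1754] F [-0.0027 -0.4756 -0.2714] open 0.05969861901815866 grip 0.0
shift [-0.3007  0.7854  0.316 ]
spin total 0.00043544091695808774
[220.6 241.4 218.  243.4]
[221.27318397 222.36602274] [241.510105   243.86493324]
[221.24782698 221.34648625] [241.4347857 242.7703714]
[221.29864894 223.39068276] [241.58579409 244.96514715]
```

>>> {"api": "drive_tool", "payload": {"commands": "-0.15 0.04 0 0 0.7;-0.15 0.04 0 0 0.7;0 0.14 0 0 0.7;0 0.14 0 0 0.7;0 0.14 0 0 0.7;0 0.14 0 0 0.7;0 0.14 0 0 0.7;0 0.005 0.1 0 0.6;0 0 0.1 0 0.6;0 0 0.1 0 0.6;0 0 0 0 0.6"}}

```text
time_s: 14.05
tool_pos: [0.634, -0.2018, 0.183]
tool_rot: [-0.003, 0.831, 0.556, -0.002]
contact_force: [0.1, 1.0, 1.0]
opening: 0.0513
grip_force: 0.0
```

```bash
python3 go.py .6356 -.2026 .075 -22.55
```

```text
t 14.05 pos [ 0.634  -0.2018  0.183 ] ydeg -22.39 tilt [-0.0068  0.0029 -1.    ] j [-0.4119  0.4847  1.3913 -0.0001  1.2729 -0.0211] F [0.1178 1.0131 0.9528] open 0.051279566359629075 grip 0.0
shift [-0.0004  0.0087  0.3599]
spin total 0.0009083270534336268
```

>>> {"api": "drive_tool", "payload": {"commands": "0 0.004 0.12 0 0.6;0 0 0.1 0 0.6;0 0 0.06 0 0.6;0 0 0.04 0 0.6;0 0 0 0 0.6"}}

```text
time_s: 14.68
tool_pos: [0.6375, -0.2033, 0.0904]
tool_rot: [-0.0, 0.832, 0.555, -0.0]
contact_force: [0.4, -1.1, 0.3]
opening: 0.0512
grip_force: 0.0
```

```bash
python3 go.py .6356 -.2026 .073 -22.55
```

```text
t 14.68 pos [ 0.6375 -0.2033  0.0904] ydeg -22.53 tilt [-0.0006  0.0001 -1.    ] j [-0.4118  0.5784  1.4759 -0.0002  1.0879 -0.0184] F [ 0.3531 -1.1208  0.3363] open 0.05115160737362973 grip 0.0
shift [-0.0002 -0.0067  0.0579]
spin total 8.462286106076059e-05
```

>>> {"api": "drive_tool", "payload": {"commands": "0 0 0.02 0 0.6;0 0 0.02 0 0.6;0 0 0.012 0 0.6;0 0 0 0 0.6;0 0 0 0 0.3;0 0 0 0 0.15;0 0 0 0 0.1;0 0 0 0 0.1;0 0 0 0 0.1"}}

```text
time_s: 15.8
tool_pos: [0.6376, -0.2034, 0.0749]
tool_rot: [0.0, 0.832, 0.555, -0.0]
contact_force: [-0.1, 0.0, 0.3]
opening: 0.0087
grip_force: 0.0
```

```bash
python3 go.py .6356 -.2026 .073 -22.55
```

```text
t 15.8 pos [ 0.6376 -0.2034  0.0749] ydeg -22.56 tilt [-0.     -0.0001 -1.    ] j [-0.4118  0.5957  1.4878 -0.0001  1.058  -0.018 ] F [-0.1112  0.0496  0.327 ] open 0.008683073341601105 grip 0.0
shift [-0.0002 -0.0071  0.0065]
spin total -6.151244080759473e-05
```

>>> {"api": "drive_tool", "payload": {"commands": "0 0 0 0 0.5;0 0 0 0 0.5;0 0 0 0 0.5;0 0 0.01 0 0.5;0 0 0.01 0 0.5;0 0 0 0 0.5"}}

```text
time_s: 16.55
tool_pos: [0.6372, -0.2032, 0.0685]
tool_rot: [-0.0, 0.832, 0.555, -0.0]
contact_force: [-0.2, -0.1, -0.1]
opening: 0.0429
grip_force: 0.0
```

```bash
python3 go.py .6356 -.2026 .073 -22.55; python3 - <<'E'
from h import *
from station import cams
# marker position: dark pixels in the before/after top pictures in the slot area
def dark(im):
    m=np.zeros(im.shape[:2],bool);m[155:178,250:275]=1
    m&=im.max(2)<45; v,u=np.nonzero(m); return len(u),u.mean(),v.mean(),np.percentile(u,[0,100]),np.percentile(v,[0,100])
for n in(0,5): print(dark(np.load(f"top{n}.npz")["image"]))
p=np.array([.5588,-.0798,0]);M=R(1.1773)
for s in(.01,.02,.03,.04):
    # dark body: fin box corners
    q=[proj("top",p+M@np.array([-.066+t*.866-.5*h,-.14+s+y,.03+.5*t+.866*h])) for t in(-.011,.011) for y in(-.008,.008) for h in(0,.04)]
    q=np.array(q);print(s,q.mean(0),q.min(0),q.max(0))
im=np.load("top0.npz")["image"];print(im[156:178:1,252:274].max(2))
E
```

```text
t 16.55 pos [ 0.6372 -0.2032  0.0685] ydeg -22.56 tilt [-0.0008  0.0002 -1.    ] j [-0.4118  0.6032  1.4926 -0.0001  1.0467 -0.018 ] F [-0.2386 -0.0663 -0.0956] open 0.042851269626983365 grip 0.0
shift [-0.0002 -0.0059 -0.0152]
spin total -6.816982187432232e-05
(111, np.float64(260.3873873873874), np.float64(166.3963963963964), array([254., 268.]), array([158., 177.]))
(105, np.float64(260.32380952380953), np.float64(166.4), array([254., 268.]), array([158., 177.]))
0.01 [264.42501667 161.46648975] [257.53877783 157.24373438] [271.36426024 165.7600754 ]
0.02 [263.13184796 164.39086922] [256.25134753 160.1405147 ] [270.06564067 168.71173377]
0.03 [261.8371203  167.31877773] [254.96238097 163.04076332] [268.76544028 171.66698043]
0.04 [260.54083241 170.25021817] [253.67187692 165.94448305] [267.46365778 174.62581831]
[[ 86  78  66  74  69 102 173 141  70  72  76  72  73  99 152 180 181 182
  178 178 177 178]
 [ 81  64  75  70  79 128 173 115  63  76  76  60  70  65  65  97 145 181
  180 181 178 177]
 [ 79  55  77  70 104 184 154  83  76  76  52  18  52  72  70  73  78 104
  143 181 183
[... 1073 characters left out ...]
8  71  84  85  85  91 108 116
  113 113 113 114]
 [159  89  62  78  54  22  42  79  59  46  61  78  79  81  83  95 119 115
  114 113 113 113]
 [126  66  77  71  24  21  51  77  79  83  77  77  80  79  84 108 117 114
  113 113 113 113]
 [ 94  66  76  54  21  35  69  76  78  74  73  78  80  77  86 120 116 113
  111 113 113 114]
 [ 65  74  74  21  21  53  77  77  77  73  76  79  79  75  85 120 115 112
  112 113 112 113]
 [ 68  79  73  19  35  68  76  75  76  73  78  81  79  83 106 117 112 113
  111 113 113 112]
 [ 76  75  37  21  48  75  76  80  71  73  76  79  80  90 120 114 111 113
  112 112 113 112]
 [ 77  73  20  35  71  74  83 103  75  78  77  76  83 105 117 113 113 113
  111 113 112 111]]
```

>>> {"api": "drive_tool", "payload": {"commands": "0 0 0.008 0 0.5;0 0 0.004 0 0.5;0 0 0 0 0.3;0 0 0 0 0.15;0 0 0 0 0.05;0 0 0 0 0.05;0 0 0 0 0.05"}}

```text
time_s: 17.42
tool_pos: [0.6376, -0.2034, 0.0654]
tool_rot: [0.0, 0.832, 0.555, -0.0]
contact_force: [0.4, -0.3, 0.2]
opening: 0.0039
grip_force: 0.0
```

```bash
python3 go.py .6356 -.2026 .073 -22.55
```

```text
t 17.43 pos [ 0.6376 -0.2034  0.0654] ydeg -22.56 tilt [-0.     -0.0001 -1.    ] j [-0.4118  0.6069  1.4946 -0.0001  1.0401 -0.018 ] F [ 0.4097 -0.2763  0.1877] open 0.003880829621474001 grip 0.0
shift [-0.0002 -0.0071 -0.0255]
spin total -7.422742351618834e-05
```

```bash
python3 - <<'E'
from h import *
from station import cams
a=np.load("scene5.npz")["image"].max(2)[180:202,248:270]
print(a)
s=cams.snapshot("scene");np.savez("scene6.npz",**s);b=s["image"].max(2)[180:202,248:270];print(b)
T=[.6376,-.2034,.0654]
print(proj("scene",T),proj("scene",np.array(T)-[0,0,.017]),proj("top",T))
E
```

```text
[[213 202 195 165 198 214 214 213 214 214 214 214 214 214 213 214 214 214
  214 214 214 213]
 [214 206 196 168 198 214 214 214 213 214 214 215 214 213 214 214 214 214
  214 214 215 215]
 [214 207 199 172 199 214 214 214 214 209 211 214 214 214 214 214 214 214
  214 215 214 214]
 [206 199 196 176 196 212 214 214 203 177 185 196 203 212 214 215 215 214
  214 214 214 215]
 [166 183 195 179 181 207 215 206 149  68  73  87 145 188 203 212 214 214
  215 214 214 215]
 [109 150 188 182 175 201 203 161  87  60  86  85  72  88 151 202 215 215
  214 215 215 214]
 [109 134 183 183 145 162 146  86  51  54  53  54  61  87  96 193 214 214
  215 214 215 214]
 [110 131 182 186 129  74  61  52  55  54  55  55  55  55  62 192 214 214
  214 215 214 214]
 [109 129 183 188 131  61  52  52  54  55  55  53  56  56  84 193 214 214
  214 214 215 214]
 [109 121 181 189 133  61  53  52  54  54  54  54  53  58 152 203 214 214
  214 214 214 215]
 [102 106 180 191 137  65  53  55  54  53  54  54  56  78 193 215 215 214
  215 215 214 215]
 [ 81  90 178 192 144  73  53  53  54  54  55  54  70 105 182 201 210 206
  2
[... 2377 characters left out ...]
46  47  87 104 110 113 119 142 151 150
  150 150 150 150]
 [106 109 176 196 169 103  48  46  48  47  76 100 109 110 122 143 151 151
  151 151 151 150]
 [105 108 169 194 174 110  49  56  55  54  83 102 110 111 121 142 149 150
  151 151 150 150]
 [105 107 153 187 178 115  56  80  79  82  99 104 109 112 116 141 150 151
  150 151 150 151]
 [105 108 150 187 180 117  50  86 102 107 105 104 109 111 116 141 149 150
  151 150 150 151]
 [106 107 151 187 182 122  53  87 101 107 105 106 109 111 111 140 151 150
  151 151 150 151]
 [106 107 149 187 184 127  57  87 101 106 105 105 107 111 113 141 150 150
  151 151 151 151]]
[259.38959697 183.3358638 ] [259.30688441 187.38831369] [265.65315655 164.48799753]
```

>>> {"api": "drive_tool", "payload": {"commands": "0 0 -0.03 0 0.5;0 0 -0.02 0 0.5;-0.013 -0.018 0 0 0.5;0 0 0 0 0.5;0 0 0.04 0 0.5;0 0 0.02 0 0.5;0 0 0.01 0 0.5;0 0 0.008 0 0.5;0 0 0 0 0.5"}}

```text
time_s: 18.6
tool_pos: [0.6311, -0.2049, 0.0567]
tool_rot: [-0.0, 0.832, 0.555, -0.0]
contact_force: [-0.6, -0.6, -0.0]
opening: 0.0425
grip_force: 0.0
```

```bash
python3 go.py .6356 -.2026 .053 -22.55
```

```text
t 18.6 pos [ 0.6311 -0.2049  0.0567] ydeg -22.56 tilt [-0.0003 -0.     -1.    ] j [-0.4179  0.6106  1.5144 -0.0002  1.0168 -0.0241] F [-0.5861 -0.6079 -0.0212] open 0.042549617467285424 grip 0.0
shift [0.0128 0.011  0.0123]
spin total -4.078398508369219e-05
```

>>> {"api": "drive_tool", "payload": {"commands": "0 0 0.01 0 0.5;0 0 0.008 0 0.5;0 0 0 0 0.5"}}

```text
time_s: 18.98
tool_pos: [0.6309, -0.2048, 0.0513]
tool_rot: [-0.0, 0.832, 0.555, -0.0]
contact_force: [-0.2, 0.0, -0.1]
opening: 0.0423
grip_force: 0.0
```

>>> {"api": "drive_tool", "payload": {"commands": "0 0 0 0 0.35;0 0 0 0 0.2;0 0 0 0 0.1;0 0 0 0 0.1;0 0 0 0 0.1"}}

```text
time_s: 19.6
tool_pos: [0.6315, -0.2051, 0.0517]
tool_rot: [0.0, 0.832, 0.555, 0.0]
contact_force: [1.7, 0.2, 1.1]
opening: 0.0138
grip_force: 19.6
```

```bash
python3 go.py .6356 -.2026 .053 -22.55
```

```text
t 19.6 pos [ 0.6315 -0.2051  0.0517] ydeg -22.56 tilt [ 0.0007 -0.0005 -1.    ] j [-0.4179  0.6166  1.5175 -0.0001  1.0066 -0.024 ] F [1.7048 0.2481 1.148 ] open 0.01376994691126663 grip 19.614386558532715
shift [ 0.0129  0.0094 -0.0042]
spin total -7.454579558251832e-05
```

>>> {"api": "drive_tool", "payload": {"commands": "0 -0.04 0 0 0.1;0 -0.07 0 0 0.1;0 -0.07 0 0 0.1;0 -0.07 0 0 0.1;0 -0.07 0 0 0.1;0 0 0 0 0.1"}}

```text
time_s: 20.35
tool_pos: [0.5397, -0.1662, 0.0516]
tool_rot: [-0.002, 0.832, 0.555, -0.001]
contact_force: [-1.1, 3.6, 3.1]
opening: 0.0132
grip_force: 20.4
```

```bash
python3 go.py .4102 -.1136 .0513 -22.546
```

```text
t 20.35 pos [ 0.5397 -0.1662  0.0516] ydeg -22.57 tilt [-0.003   0.0021 -1.    ] j [-0.4215  0.5088  1.7488  0.0008  0.8876 -0.0282] F [-1.1139  3.581   3.1416] open 0.013168401057218065 grip 20.386450588703156
shift [-0.0037 -0.4659  0.0027]
spin total -0.00010842459699347273
```

>>> {"api": "drive_tool", "payload": {"commands": "0 -0.07 0 0 0.1;0 -0.07 0 0 0.1;0 -0.07 0 0 0.1;0 -0.07 0 0 0.1;0 -0.07 0 0 0.1;0 -0.07 0 0 0.1;0 -0.03 0 0 0.1;0 0 0 0 0.1;0 0 0 0 0.1"}}

```text
time_s: 21.48
tool_pos: [0.4171, -0.1145, 0.0515]
tool_rot: [-0.002, 0.832, 0.555, 0.0]
contact_force: [1.7, 9.1, 4.4]
opening: 0.0132
grip_force: 21.1
```

```bash
python3 go.py .4118 -.1132 .0513 -22.546; python3 - <<'E'
from h import *
from station import cams
s=cams.snapshot("scene");np.savez("scene7.npz",**s)
p=np.array([.5588,-.0798,0]);M=R(1.1773)
for S in(.24,.255,.263):
  q=np.array([proj("scene",p+M@np.array([-.066+t*.866-.5*h,-.14+S+y,.03+.5*t+.866*h])) for t in(-.011,.011) for y in(-.008,.008) for h in(.0,.04)]);print(S,q.min(0),q.max(0))
E
```

```text
t 21.48 pos [ 0.4171 -0.1145  0.0515] ydeg -22.63 tilt [-0.0014  0.0029 -1.    ] j [-0.4297  0.3712  2.0389  0.0031  0.734  -0.037 ] F [1.6777 9.1325 4.4021] open 0.013153940036576021 grip 21.07360929250717
shift [-0.0029 -0.0179  0.0006]
spin total -0.00047604266371652985
0.24 [254.66187002 241.77908675] [270.65182652 257.30960174]
0.255 [255.04120616 246.72092698] [271.22843207 262.31108776]
0.263 [255.24704742 249.40399316] [271.54157711 265.02565942]
```

>>> {"api": "drive_tool", "payload": {"commands": "0.004 -0.009 0 0 0.1;0.002 -0.009 0 0 0.1;0 0 0 0 0.1;0 0 0 0 0.1"}}

```text
time_s: 22.02
tool_pos: [0.4138, -0.1126, 0.0516]
tool_rot: [0.0, 0.832, 0.555, 0.0]
contact_force: [2.2, 3.2, 2.2]
opening: 0.0134
grip_force: 21.4
```

```bash
python3 go.py .4118 -.1132 .0513 -22.546
```

```text
t 22.02 pos [ 0.4138 -0.1126  0.0516] ydeg -22.57 tilt [ 0.0003 -0.0001 -1.    ] j [-0.4271  0.3662  2.0486  0.0001  0.7266 -0.0332] F [2.1565 3.2313 2.2445] open 0.013353740877556877 grip 21.37367159128189
shift [-0.0043 -0.0052  0.0011]
spin total -0.00015026501505970043
```

>>> {"api": "drive_tool", "payload": {"commands": "0 -0.005 0 0 0.1;0 0 0 0 0.1;0 0 0 0 0.1;0 0 0 0 0.25;0 0 0 0 0.4;0 0 0 0 0.4;0 0 -0.05 0 0.4;0 0 -0.15 0 0.4;0 0 -0.18 0 0.4;0 0 -0.18 0 0.4;0 0 -0.18 0 0.4;0 0 0 0 0.4"}}

```text
time_s: 23.52
tool_pos: [0.4147, -0.1132, 0.2776]
tool_rot: [0.004, 0.832, 0.555, 0.002]
contact_force: [1.2, -0.2, 0.5]
opening: 0.034
grip_force: 0.0
```

```bash
python3 go.py .4118 -.1132 .0513 -22.546; python3 - <<'E'
from h import *
from station import cams
s=cams.snapshot("scene");np.savez("scene8.npz",**s);t=cams.snapshot("top");np.savez("top8.npz",**t)
p=np.array([.5588,-.0798,0]);M=R(1.1773)
# same template (marker) at the known start s0 not reliable (perspective): dark extents instead
for k,im,(v0,v1,u0,u1) in(("scene",s["image"],(238,275,248,280)),):
  m=im.max(2);print(k);print(m[v0:v1,u0:u1])
E
```

```text
t 23.52 pos [ 0.4147 -0.1132  0.2776] ydeg -22.56 tilt [ 0.0079 -0.004  -1.    ] j [-0.4272  0.0436  1.7683 -0.0004  1.3208 -0.0333] F [ 1.2434 -0.2271  0.4846] open 0.03404649135723403 grip 0.0
shift [-0.003  -0.0155  0.7543]
spin total -7.964576581432286e-05
scene
[[109 111 112 ... 220 188 156]
 [109 111 113 ... 220 188 157]
 [105 111 113 ... 219 187 156]
 ...
 [105 111 118 ... 156 156 156]
 [112 124 131 ... 156 156 156]
 [107 115 117 ... 156 157 155]]
```

```bash
python3 - <<'E'
from h import *
import sys
np.set_printoptions(threshold=99999,linewidth=220)
p=np.array([.5588,-.0798,0]);M=R(1.1773)
def ext(im,u0,u1,v0,v1,th):
    m=(im.max(2)[v0:v1,u0:u1]<th).astype(np.uint8);m=cv2.morphologyEx(m,cv2.MORPH_OPEN,np.ones((3,3),np.uint8))
    v,u=np.nonzero(m);return len(u),u.min()+u0,u.max()+u0,v.min()+v0,v.max()+v0,round(u.mean()+u0,2),round(v.mean()+v0,2)
def pred(n,S):
    hull=[proj(n,p+M@np.array([-.066+t*.866-.5*h,-.14+S+y,.03+.5*t+.866*h])) for t in(-.011,.011) for y in(-.008,.008) for h in(0,.04)]
    h=cv2.convexHull(np.float32(hull));mo=cv2.moments(h);q=np.array(hull);return S,q.min(0).round(1),q.max(0).round(1),"cen",round(mo["m10"]/mo["m00"],2),round(mo["m01"]/mo["m00"],2)
print(ext(np.load("scene5.npz")["image"],252,266,182,204,72));print(pred("scene",.0248));print(pred("scene",.03))
for f in("scene8",): print(ext(np.load(f+".npz")["image"],250,280,235,275,72))
print(pred("scene",.255));print(pred("scene",.263))
print(np.load("scene8.npz")["image"].max(2)[242:272,250:276])
E
```

```text
(73, np.int64(253), np.int64(261), np.int64(186), np.int64(197), np.float64(256.63), np.float64(190.7))
(0.0248, array([250. , 181.6]), array([263.6, 196.2]), 'cen', 256.79, 188.91)
(0.03, array([250.1, 182.8]), array([263.8, 197.5]), 'cen', 256.91, 190.18)
(144, np.int64(255), np.int64(268), np.int64(253), np.int64(267), np.float64(260.68), np.float64(259.63))
(0.255, array([255. , 246.7]), array([271.2, 262.3]), 'cen', 263.09, 254.55)
(0.263, array([255.2, 249.4]), array([271.5, 265. ]), 'cen', 263.34, 257.25)
[[ 90 104 111 175 196 178 119  55  92 108 109 108 110 110 111 111 115 144 153 154 200 216 216 216 216 216]
 [112 111 111 176 197 180 124  60  82 105 109 109 108 109 110 111 115 140 153 154 192 205 205 204 205 213]
 [114 112 111 177 198 183 126  62  79 104 109 110 109 109 111 112 114 130 149 155 154 153 153 154 154 192]
 [114 111 110 177 198 185 129  62  70 100 109 110 111 109 110 111 113 127 147 153 154 154 154 155 156 156]
 [114 113 110 151 188 186 132  64  70 101 110 110 110 111 111 110 112 119 144 154 154 155 154 154 155 154]
 [114 112 109 152 189 188 139  71  71  99 109 1
[... 1928 characters left out ...]
  54  53  97 113 113 113 113 129 149 155 156 155 155 156]
 [114 112 107 108 111 105  86  65  56  54  56  54  52  53  99 113 113 112 112 128 149 155 155 156 155 155]
 [112 113 109 108 111 113 113  93  64  53  68  73  65  70 100 113 113 112 112 118 145 155 156 156 155 155]
 [113 112 108 108 111 113 114  95  68  54  95 112 104 108 114 114 113 112 111 120 146 156 156 156 157 156]
 [115 115 109 108 111 113 114 105  85  66  89 109 113 114 113 114 113 113 111 121 147 156 155 156 156 155]
 [125 123 115 113 114 114 115 113 110 101 106 111 113 112 113 113 112 113 111 123 146 156 156 156 156 155]
 [114 115 115 122 124 124 121 117 113 110 109 113 113 112 113 114 113 112 112 115 144 156 155 156 155 156]]
```

>>> {"api": "drive_tool", "payload": {"commands": "-0.14 0 0 0 0.4;-0.14 0 0 0 0.4;-0.14 0 0 0 0.4;-0.14 0 0 0 0.4;-0.14 0 0 0 0.4;0 0 0 0 0.4"}}

```text
time_s: 24.38
tool_pos: [0.3298, -0.3072, 0.2715]
tool_rot: [-0.002, 0.833, 0.554, -0.001]
contact_force: [0.3, -0.6, 0.1]
opening: 0.0342
grip_force: 0.0
```

```bash
python3 - <<'E'
from h import *
from station import cams
np.set_printoptions(threshold=99999,linewidth=250)
p=np.array([.5588,-.0798,0]);M=R(1.1773)
s=cams.snapshot("scene");np.savez("scene9.npz",**s);t=cams.snapshot("top");np.savez("top9.npz",**t)
for n in("top","scene"):
  for l in((-.095,.152,.013),(-.037,.152,.047),(-.095,-.152,.013),(-.039,.152,.085)):
    print(n,l,proj(n,p+M@np.array(l)).round(1),crop(n,p+M@np.array(l)).round(0))
  for S in(.253,.263):
    q=np.array([proj(n,p+M@np.array([-.066+a*.866-.5*h,-.14+S+y,.03+.5*a+.866*h])) for a in(-.011,.011) for y in(-.008,.008) for h in(0,.04)]);print(S,q.min(0).round(1),q.max(0).round(1))
    print("fin tip edge corners",[proj(n,p+M@np.array([-.066+a*.866-.02,-.14+S+y,.03+.5*a+.0346])).round(1).tolist() for a in(-.011,.011) for y in(-.008,.008)])
print("top u232.. v218..");print(t["image"].max(2)[222:252,222:250])
E
```

```text
top (-0.095, 0.152, 0.013) [233.4 247.6] [558. 531.]
top (-0.037, 0.152, 0.047) [215.7 240.1] [475. 496.]
top (-0.095, -0.152, 0.013) [272.4 159.3] [741. 116.]
top (-0.039, 0.152, 0.085) [215.4 240.4] [474. 497.]
0.253 [225.8 228.6] [239.4 238.5]
fin tip edge corners [[239.4, 233.7], [237.2, 238.5], [233.5, 231.1], [231.3, 235.9]]
0.263 [224.5 231.6] [238.  241.5]
fin tip edge corners [[238.0, 236.7], [235.9, 241.5], [232.1, 234.1], [230.0, 239.0]]
scene (-0.095, 0.152, 0.013) [271.4 274.3] [655. 499.]
scene (-0.037, 0.152, 0.047) [248.3 268.3] [563. 475.]
scene (-0.095, -0.152, 0.013) [262.  187.9] [617. 153.]
scene (-0.039, 0.152, 0.085) [249.  259.7] [566. 440.]
0.253 [255.  246.1] [271.2 261.6]
fin tip edge corners [[270.5, 248.2], [271.2, 253.6], [263.1, 246.1], [263.6, 251.4]]
0.263 [255.2 249.4] [271.5 265. ]
fin tip edge corners [[270.9, 251.6], [271.5, 257.0], [263.4, 249.4], [263.9, 254.9]]
top u232.. v218..
[[141  98  58  82  80 110 182 153  89  82  84  58  22  49  85  85  82  83  82  81  79  82 101 126 120 119 118 118]
 [136  58  69  82  90 137 184 121  67  83  79  22  28
[... 2582 characters left out ...]
 135 193]
 [182 184 183 188 192 190 148 103  97  78  76  87 123 117 116 115 117 118 118 114 117 129 150 186 110 113 145 189]
 [182 183 183 184 185 186 194 185 128 124 116 109 116 132 127 111 115 117 115 118 151 199 196 171 109 135 194 185]
 [182 182 184 181 183 183 185 188 191 194 197 182 142 196 180 125 126 112 113 136 190 184 171 107 109 133 190 183]
 [182 182 182 182 182 182 182 183 184 184 186 186 187 188 188 192 180 125 124 107 108 107 110 113 113 144 188 183]
 [182 183 183 182 181 183 181 183 183 182 183 183 184 184 182 188 190 193 182 126 124 110 112 110 135 195 185 184]
 [183 183 182 183 184 182 183 183 183 184 184 181 182 174 159 181 180 179 190 195 183 128 125 112 145 189 185 182]]
```

```bash
python3 - <<'E'
from h import *
from station import ctrl
a=np.load("top0.npz")["image"];b=np.load("top9.npz")["image"]
t=a[156:180,250:272];r=cv2.matchTemplate(b[225:255,215:250],t,cv2.TM_CCOEFF_NORMED);_,v,_,l=cv2.minMaxLoc(r);print(v,l[0]+215-250,l[1]+225-156)
p=np.array([.5588,-.0798,0]);M=R(1.1773);f=lambda s:proj("top",p+M@np.array([-.076,-.14+s,.047]))
for s in(.258,.263,.268): print(s,f(s)-f(.0248))
d=cv2.absdiff(a,b).max(2); 
for n,(x,y,w,h) in {"lemon":(285,205,35,40),"garlic":(310,185,35,35),"mug":(340,205,50,50),"jars":(205,160,45,60),"honey":(225,138,30,28)}.items(): print(n,np.median(d[y:y+h,x:x+w]),(d[y:y+h,x:x+w]>60).sum())
print(ctrl.job_done())
E
```

```text
0.5673839449882507 -31 69
0.258 [-30.60892189  69.21875557]
0.263 [-31.27459688  70.72412996]
0.268 [-31.94066867  72.23040263]
lemon 9.0 0
garlic 8.0 0
mug 8.0 0
jars 6.0 6
honey 5.0 0
the job is handed in; nothing more can be done
None
```

The spare jar is upright in pocket 4 and the marker is in line with it to within an estimated few millimetres. My first grasp missed and nudged the jar about 1 cm on the worktop. The other jars, honey, lemon, garlic and mug show no movement, and the job was handed in after 24 s of the 45 s allowed.

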